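# Swing a pinned box lid shut and turn its catch

### The job

The lid of the wooden box on the worktop has been left swung open on one of its two steel pins. Swing it round until its free hole drops over the other pin and it lies fully down and flush on the box, with both pins through their holes; then turn the small wooden catch until it lies square across the lid, and let go. Leave the tub, the canister and the cup where they stand.

Things in the scene. Friction and masses are not known exactly. Their poses are not given: they have to be found in the camera images.
- box: Open-topped light-wood box, 140 mm (its x) by 190 mm (its y), rim 52 mm high, fixed. Origin at the centre of its underside, z up, x away from the robot at yaw 0. Side walls 10, end walls 20 mm thick. Steel dowel pins, 10 mm wide with tapered tips, stand 12 mm above the rim on the end walls at box y +85 mm (pin A) and -85 mm (pin B).
- lid: Loose light-wood board 155 x 206 x 9 mm, about 0.2 kg, no handle; it spans lid x -85 to +70 and y +18 to -188 mm. Origin on its underside at the centre of hole A, z up. At the start hole A is on pin A and the lid is turned 0.3 to 0.62 rad about it, free end towards the robot. Closed, its axes are parallel to the box's and its lip overhangs the near (-x) wall by 15 mm.
- hole_a (a point): Centre of hole A (12.5 mm wide, right through) at the lid's underside.
- hole_b (a point): Centre of hole B (12.5 mm wide, right through; lid y -170 mm), in the lid's free end, at its underside. Seated, it is 52 mm above the worktop and the pins stand 3 mm out of the lid's top. The open lid slopes up to its free end by about 0.08 rad, so hole B rides above pin B's tip, then drops over it.
- batten (a point): Centre of the lower face of the batten under the lid: 112 mm along lid x, 14 mm along y, 10 mm deep, at lid y -110 mm. While the lid is open it rests on the near wall's rim and holds the lid up; closed, it lies inside the box with about 4 mm play at each end.
- lip_end (a point): Free corner of the lid nearest the robot when closed: the end of the lip edge, at half the lid's thickness (lid x -85, y -188 mm).
- pin_a (a point): Pin A's axis at the height of the box's rim.
- pin_b (a point): Pin B's axis at the height of the box's rim.
- catch (a joint): Angle of the wooden catch, a flat arm (16 mm wide, 8 mm thick, 54 mm from pivot to tip) on an upright pivot at box x +86, y -25 mm. 0: the arm lies along the far wall, pointing to box -y. It grows as the arm swings over the box towards box -x, and is 1.571 (stop) when square across the lid. Its underside is 63.5 mm above the worktop, 2.5 mm above a seated lid; light friction (about 0.5 N at its end), stays where left.
- catch_stud (a point): Middle of the upright thumb stud on the catch (10 mm across, 14 mm tall, its foot on the arm at 71.5 mm and its top at 85.5 mm above the worktop), 42 mm from the catch's pivot.
- tub: Round white food tub with a strawberry picture, 72 mm wide and 71 mm tall, a bystander; origin at the centre of its underside.
- canister: Plain pale-grey round tea canister, 53 mm wide and 67 mm tall, a bystander; origin at the centre of its underside.
- cup: Green and white cup, 64 mm wide (89 mm with its handle) and 48 mm tall, a bystander; origin at the centre of its underside.

How it is judged:
On the way, in this order (a step that is already met when the one before it is completed fails the run):
1. the lid lies flush on the box with both pins in their holes, the catch not yet over it (horizontal distance between hole_a and pin_a below 0.003 m and horizontal distance between hole_b and pin_b below 0.003 m and z of each of hole_a, hole_b in the frame of box below 0.0545 m and angle between lid's own z axis and vertical below 0.03 rad and value of joint catch below 0.6 rad), for 0.2 s.
2. the catch is turned across the lid (value of joint catch above 1.3 rad), for 0.2 s.
At the end, for the whole second after the job is handed in: The lid lies on the box with each hole within 3 mm of its pin's axis, its underside no more than 2.5 mm above the rim at both holes and level within 0.03 rad, at rest; the catch is turned at least 1.3 rad, across the lid (horizontal distance between hole_a and pin_a below 0.003 m and horizontal distance between hole_b and pin_b below 0.003 m and z of each of hole_a, hole_b in the frame of box below 0.0545 m and angle between lid's own z axis and vertical below 0.03 rad and value of joint catch above 1.3 rad and linear speed of lid below 0.02 m/s); the robot touches nothing.
It fails at once if the tub, the canister or the cup is moved by more than 20 mm or tipped over (distance of any of tub, canister, cup from where it was at the start of the episode above 0.02 m or angle between any of tub, canister, cup's own z axis and vertical above 0.3 rad).
It also fails if it takes over 69 s, if anything falls off the work surface, if the arm or the gripper's body presses on something with over 40 N, if the wrist force passes 120 N, or if a joint passes its speed limit or range.

### The arm

A 7-joint arm with a two-finger parallel gripper is mounted at the origin on a cart in front of the work surface, level with it; the furniture and walls round the work are solid. World frame = base frame: x ahead of the robot, y to its left, z up, the work surface at z = 0. Lengths are in m, angles in rad, forces in N, time in s.
With the tool pointing down it reaches from about 0.425 to 0.95 m from the base axis. Payload 4.7 kg.
Tool frame: the origin (TCP) lies between the finger pads; the fingertips stand 11 mm ahead of it and the grasp point (between the pads) lies 8 mm behind it; z points along the fingers, y is the line along which they close (so a half turn about z gives the same grasp; the last joint's range is limited). The gripper opens to 87 mm and grips with 3 to 60 N. Pads are 19 mm wide; open, the fingers measure 117 mm over their backs; the gripper's body (75 mm by 190 mm) begins 51 mm behind the grasp point.
Start: joints at [-1.2, 0.469, -0.049, 1.532, 0.024, 1.141, -0.082], TCP at [0.263, 0.622, 0.234] pointing down, gripper open.
Joint ranges: [-2.59, 2.59], [-0.33, 1.99], [-1.39, 1.29], [0.1, 2.45], [-1.04, 4.18], [0.21, 1.99], [-2.66, 2.66]. Speed limits (rad/s): [2.57, 2.57, 3.14, 3.14, 3.14, 3.14, 3.14].

### API

Orientations are given as a unit quaternion [w, x, y, z].
In Python, from workcell import sense, read_camera, get_calibration, job_done, masks_of, pinpoint gives the robot as it stands.
- The arm moves only by the tool drive_tool, never from a script. Its argument "plan" is a list that holds one entry, the list of rows, each a list of 7 numbers: the closure, from -1 (fully open) to 1 (shut), then the shift along the tool's x, y, z in cm, then the turn, a rotation vector about the tool's x, y, z in degrees. A call has 1 to 20 rows; each row is the pose to reach, as a shift and turn from the pose commanded when the call began, along the tool's axes at that moment; what a row does not reach only later rows make up. A row lasts 1/10 s, in which the tool goes at most 50 mm and 8.59 degrees, less where a joint would pass 70% of its speed; a pose out of reach is approached as far as the arm can. A call with a gripper value outside its range is refused whole. The fingers move at their own pace and stop on an object; "grip_force" is the grip in N (left out, the last holds). Time passes only in rows, so rows that repeat a pose let the fingers close. It gives the time, the measured TCP pose, the force, the opening and the grip force at its end, in the units of the state.
- sense(): the state, without advancing time (a new reading comes with each control period).
- read_camera(name): name is "scene" or "top"; returns the picture (400x640x3 uint8, red, green, blue); there is no depth.
- get_calibration(name): a dict with "mtx" (3x3 intrinsics, pixels), "xyz" and "rotation" of the camera in the world. Camera axes: x right, y up, looking along -z (the intrinsics and any distortion apply to the point x, -y, -z); pixel columns grow to the right and rows downward; lengths in m; the calibration is good to about 2 mm. A picture is of the moment at which its call begins. get_calibration takes no time and is no camera call.
- job_done(): hands the job in; it is judged then, once.
Trained networks look in the newest picture that a camera, given by its name, has taken for a name from the list of things; names that differ only in an ending like _2 or _b are one class to them, and where a whole thing is asked for, a point or a joint stands for the part that bears it (a point fixed in the world has none). Each returns a list of dicts, best first, with "conf" (0 to 1); they miss things now and then, are a little off and sometimes report something else, mostly with a low value. They report only what shows in the picture. A call takes as long as a camera call.
- masks_of(name, camera): "region" (400x640 bool, what is visible of it) and "rect" ([centre column, centre row, width, height] in pixels, round what is visible of it).
- pinpoint(name, camera): "location" ([column, row] in pixels: a listed point, or the origin of a listed thing).
The state is a dict: "time": time; "qpos": joint angles; "qd": joint speeds; "tau": joint torques, N m; "ee_pos": TCP position; "eef_rot": TCP orientation; "force": force on the tool from outside, world axes, zero at the start; "wrist_torque": the same for the moment, N m; "gripper_width": opening from 0.0 (shut) to 1.0 (fully open); "grasp_force": force on a finger pad.
Only numpy, scipy, OpenCV 4.12 (cv2) and the standard library are available. Lean on these libraries where they do the work, as an engineer would, in place of code of your own. Each camera call takes 0.05 s, during which the arm holds its last target. There are 200 camera calls.

## Working session

There is one attempt and no reset: what is moved stays moved. The work goes in short steps, Python scripts to look and compute and a tool call to move; the robot and the scene stay as the last step left them, time stands still between calls to the robot, and variables do not carry over. Pictures are saved under pics/ and viewed, at most 10 in all, crops included, and the job is handed in when it is done.

Besides the shell and the picture viewer there is one more tool, called after ">>>" in YAML: its name, and indented under it one key for each argument. drive_tool: Moves the arm, as the interface text tells. Its arguments: {"type":"object","properties":{"plan":{"type":"array","items":{"type":"array","items":{"type":"array","items":{"type":"number"}}}},"grip_force":{"type":"number"}},"required":["plan"]}

```bash
mkdir -p pics; cat > h.py <<'E'
import numpy as np, cv2
from workcell import *
def ray(cam,px):
    c=get_calibration(cam); K=np.array(c["mtx"]); d=np.array(c.get("dist",c.get("distortion",np.zeros(5))),float)
    p=cv2.undistortPoints(np.array([[px]],float),K,d)[0,0]
    R=np.array(c["rotation"])
    if R.shape!=(3,3):
        from scipy.spatial.transform import Rotation as Ro
        R=Ro.from_quat([R[1],R[2],R[3],R[0]]).as_matrix()
    return np.array(c["xyz"]),R@np.array([p[0],-p[1],-1])
def at_z(cam,px,z):
    o,d=ray(cam,px); return o+d*(z-o[2])/d[2]
def tri(p1,p2):
    o1,d1=ray("scene",p1);o2,d2=ray("top",p2)
    s=np.linalg.lstsq(np.c_[d1,-d2],o2-o1,rcond=None)[0]
    a,b=o1+d1*s[0],o2+d2*s[1]; return (a+b)/2,np.linalg.norm(a-b)
E
python3 - <<'E'
from h import *
np.set_printoptions(precision=4,suppress=True)
print(get_calibration("top"),get_calibration("scene"))
for c in("scene","top"): cv2.imwrite(f"pics/{c}0.png",read_camera(c)[:,:,::-1])
for n in("box","hole_a","hole_b","lip_end","pin_a","pin_b","catch_stud","tub","canister","cup","batten"):
    P={}
    for c in("scene","top"):
        r=pinpoint(n,c); 
        if r: P[c]=r[0]["location"]; print(n,c,[(np.round(q["location"],1),round(q["conf"],2)) for q in r[:2]])
    if len(P)==2: print("   ",*tri(P["scene"],P["top"]))
print(sense())
E
```

```text
{'mtx': array([[404.9013,   0.    , 326.0523],
       [  0.    , 404.9013, 192.6129],
       [  0.    ,   0.    ,   1.    ]]), 'xyz': array([ 0.4328, -0.1184,  1.1707]), 'rotation': array([-0.6963, -0.0471,  0.0401,  0.715 ])} {'mtx': array([[373.5363,   0.    , 317.0549],
       [  0.    , 373.5363, 201.5655],
       [  0.    ,   0.    ,   1.    ]]), 'xyz': array([0.0851, 0.5172, 0.4639]), 'rotation': array([-0.2464, -0.1703,  0.5089,  0.807 ])}
box scene [(array([294.3, 243.6]), 0.96)]
hole_a scene [(array([270.7, 239.3]), 0.98), (array([332.5, 214.6]), 0.72)]
hole_a top [(array([280.9, 192.1]), 0.94)]
    [0.5733 0.014  0.0536] 0.007658945326644345
hole_b scene [(array([270.7, 239.3]), 0.98), (array([332.5, 214.6]), 0.72)]
hole_b top [(array([280.9, 192.1]), 0.94)]
    [0.5733 0.014  0.0536] 0.007658945326644345
lip_end top [(array([330.9, 243.7]), 0.62)]
pin_a scene [(array([266.1, 238.8]), 0.75)]
pin_a top [(array([341.4, 189.5]), 0.9)]
    [ 0.6321 -0.1171 -0.0293] 0.11264456200638849
pin_b scene [(array([266.1, 238.8]), 0.75)]
pin_b top [(array([341.4, 189.5]), 0.9)]
    [ 0.6
[... 702 characters left out ...]
0.7014 0.1859 0.0018] 0.0007199881175388866
batten scene [(array([312.6, 224.1]), 0.55)]
batten top [(array([318.8, 205.3]), 0.63)]
    [ 0.5346 -0.0895  0.054 ] 0.004583959433324994
{'time': 1.2, 'qpos': array([-1.1999,  0.4686, -0.0486,  1.5325,  0.0241,  1.141 , -0.0823]), 'qd': array([ 0.0006, -0.0008,  0.0009, -0.0016,  0.0009, -0.0009,  0.0005]), 'tau': array([  0.0002, -50.7839,  -0.0809, -23.6454,  -0.0614,   0.0311,
        -0.    ]), 'ee_pos': array([0.2627, 0.6218, 0.2336]), 'eef_rot': array([-0.    ,  0.1986,  0.9801,  0.    ]), 'force': array([ 0.5914, -0.1623, -0.4403]), 'wrist_torque': array([ 0.0039,  0.0139, -0.0314]), 'grasp_force': 0.0, 'gripper_width': 0.9998418725404989}
```

```bash
python3 - <<'E'
import cv2
a=cv2.imread("pics/top0.png")[110:270,190:450]; cv2.imwrite("pics/top0c.png",cv2.resize(a,None,fx=3,fy=3,interpolation=cv2.INTER_CUBIC))
a=cv2.imread("pics/scene0.png")[130:330,140:440]; cv2.imwrite("pics/scene0c.png",cv2.resize(a,None,fx=2.6,fy=2.6,interpolation=cv2.INTER_CUBIC))
E
```

```text
(no output)
```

View pics/top0c.png

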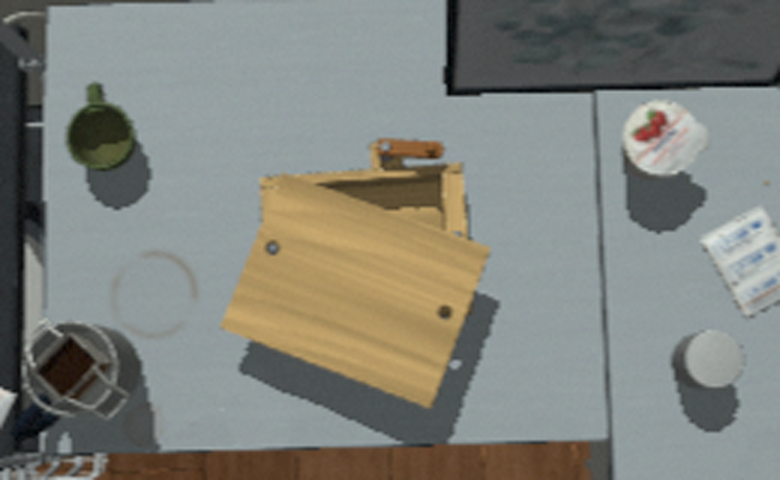

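View pics/scene0c.png

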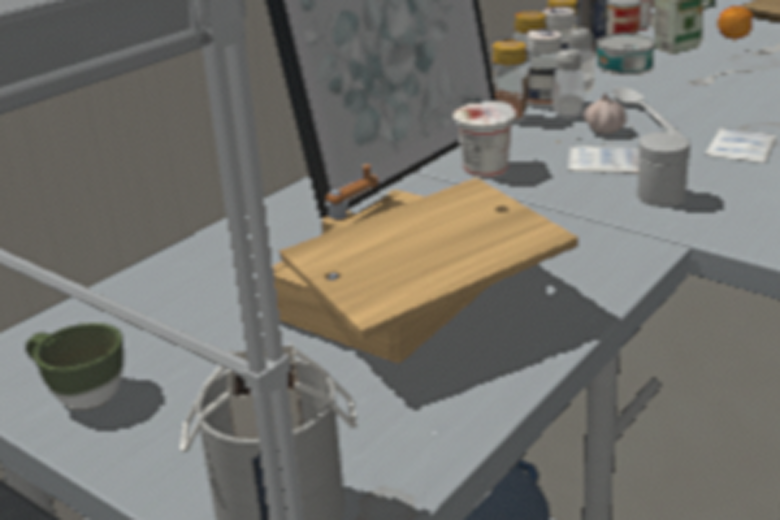

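The top crop shows pin A at full-image pixel (281,192), hole B at (338,214), pin B's tip at (343,189), the lip corner at (334,246), the catch from (316,159) to (337,160), and a dark panel just beyond the box. The scene crop shows the lid sloping up to its free end, with the tub and canister well clear to the right.

```bash
python3 - <<'E'
from h import *
np.set_printoptions(precision=4,suppress=True)
f=lambda c:(190+c[0]/3,110+c[1]/3)
A=at_z("top",f((272,247)),.064); B=at_z("top",f((458,236)),.062)
print("A",A,"B",B,np.linalg.norm((A-B)[:2]))
v=(A-B)[:2]; yaw=np.arctan2(-v[0],v[1]); print("yaw",yaw)
ctr=(A+B)[:2]/2; R=np.array([[np.cos(yaw),-np.sin(yaw)],[np.sin(yaw),np.cos(yaw)]])
print("ctr",ctr,"pivot",ctr+R@[.086,-.025],"stud0",ctr+R@[.086,-.067],"stud90",ctr+R@[.044,-.025])
H=at_z("top",f((445,312)),.075); print("H",H,np.linalg.norm((A-H)[:2]))
w=(A-H)[:2]; ly=np.arctan2(-w[0],w[1]); print("lid yaw",ly,"rel",ly-yaw)
L=at_z("top",f((432,407)),.075);print("lip",L, "nominal",A[:2]+np.array([[np.cos(ly),-np.sin(ly)],[np.sin(ly),np.cos(ly)]])@[-.085,-.188])
print("far corner",at_z("top",f((489,247)),.075))
print("box corners top",[at_z("top",f(p),.052)[:2] for p in((262,178),(462,166),)])
print("catch tip/piv",at_z("top",f((442,150)),.0715),at_z("top",f((378,150)),.0715))
print("tri stud", at_z("top",(332.1,157.5),.0785))
print("panel",at_z("top",f((450,92)),.0),at_z("top",f((595,90)),0))
g=lambda c:(140+c[0]/2.6,130+c[1]/2.6)
print("panel scene bottom corner",at_z("scene",g((322,215)),0), at_z("scene",g((490,128)),0))
E
```

```text
A [0.5743 0.0158 0.064 ] B [ 0.5801 -0.1554  0.062 ] 0.17134931819458246
yaw 0.033819579042042254
ctr [ 0.5772 -0.0698] pivot [ 0.664  -0.0919] stud0 [ 0.6655 -0.1338] stud90 [ 0.6221 -0.0933]
H [ 0.5095 -0.1411  0.075 ] 0.1698072600485162
lid yaw -0.39152821251763753 rel -0.4253477915596798
lip [ 0.4248 -0.127   0.075 ] nominal [ 0.424  -0.1255]
far corner [ 0.5676 -0.1828  0.075 ]
box corners top [array([0.6412, 0.0259]), array([ 0.6474, -0.1615])]
catch tip/piv [ 0.6591 -0.1428  0.0715] [ 0.6608 -0.0839  0.0715]
tri stud [ 0.6651 -0.1285  0.0785]
panel [ 0.7318 -0.154   0.    ] [ 0.7298 -0.2968  0.    ]
panel scene bottom corner [ 0.7444 -0.1519  0.    ] [ 0.7287 -0.4549  0.    ]
```

View pics/top0.png

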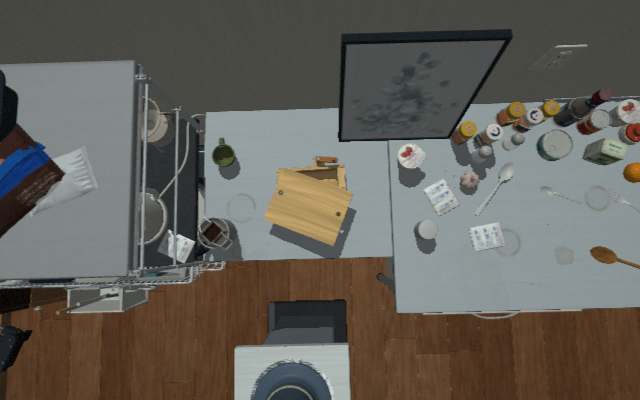

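View pics/scene0.png

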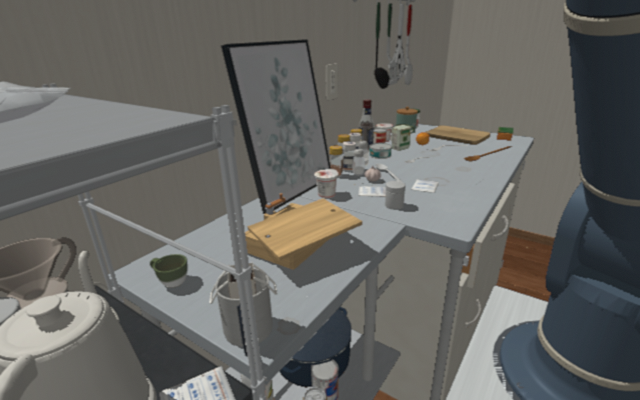

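```bash
cat >> h.py <<'E'
def proj(cam,p):
    c=get_calibration(cam); from scipy.spatial.transform import Rotation as Ro
    q=c["rotation"]; R=Ro.from_quat([q[1],q[2],q[3],q[0]]).as_matrix()
    v=R.T@(np.array(p)-c["xyz"]); K=c["mtx"]; return np.array([K[0,0]*v[0]/-v[2]+K[0,2],K[1,1]*-v[1]/-v[2]+K[1,2]])
E
python3 - <<'E'
from h import *
np.set_printoptions(precision=3,suppress=True)
from scipy.spatial.transform import Rotation as Ro
print("tcp in top",proj("top",[.263,.622,.234]),proj("top",[.263,.622,.35]),"scene",proj("scene",[.263,.622,.234]))
print("pole top tri",tri((222,115),(137,272)),tri((228,112),(140,276)))
for z in(0,.2,.4,.6): print("shelf corner",z,at_z("top",(137,274),z))
print("pole at table edge (scene 247,350) z0..",[at_z("scene",(247,350),z) for z in(-.1,0,.1,.2)])
print("bin rim", tri((243,280),(214,232)))
q=sense()["eef_rot"];print(Ro.from_quat([q[1],q[2],q[3],q[0]]).as_matrix())
E
```

```text
tcp in top [  5.108 326.989] [-41.772 339.112] scene [-341.289  878.607]
pole top tri (array([0.387, 0.256, 0.383]), np.float64(0.0020519105044826493)) (array([0.381, 0.251, 0.386]), np.float64(0.0059789937137488735))
shelf corner 0 [0.359 0.437 0.   ]
shelf corner 0.2 [0.371 0.342 0.2  ]
shelf corner 0.4 [0.384 0.247 0.4  ]
shelf corner 0.6 [0.397 0.153 0.6  ]
pole at table edge (scene 247,350) z0.. [array([ 0.512,  0.165, -0.1  ]), array([0.437, 0.227, 0.   ]), array([0.361, 0.29 , 0.1  ]), array([0.285, 0.352, 0.2  ])]
bin rim (array([0.469, 0.189, 0.099]), np.float64(0.00026124649406502286))
[[-0.921  0.389 -0.   ]
 [ 0.389  0.921  0.   ]
 [ 0.     0.    -1.   ]]
```

The start pose is in front of a wire rack whose post stands at about (0.385, 0.255) and reaches z ≈ 0.39. I'll lift above it first and then cross.

>>> drive_tool:
  plan:
    - [[1,0,0,-5,0,0,0],[1,0,0,-10,0,0,0],[1,0,0,-15,0,0,0],[1,0,0,-20,0,0,0],[1,0,0,-24.6,0,0,0],[1,0,0,-24.6,0,0,0],[1,0,0,-24.6,0,0,0]]
  grip_force: 20

```text
time: 1.9
ee_pos: [0.2627, 0.622, 0.4809]
eef_rot: [0.0, 0.199, 0.98, 0.001]
force: [-0.4, 0.1, -0.4]
gripper_width: 0.451
grasp_force: 0.0
```

>>> drive_tool:
  plan:
    - [[1,-22.5,-23.2,0,0,0,0],[1,-22.5,-23.2,0,0,0,0],[1,-22.5,-23.2,0,0,0,0],[1,-22.5,-23.2,0,0,0,0],[1,-22.5,-23.2,0,0,0,0],[1,-22.5,-23.2,0,0,0,0],[1,-22.5,-23.2,0,0,0,0],[1,-40.4,-45,0,0,0,0],[1,-40.4,-45,0,0,0,0],[1,-40.4,-45,0,0,0,0],[1,-40.4,-45,0,0,0,0],[1,-40.4,-45,0,0,0,0],[1,-40.4,-45,0,0,0,0],[1,-42.1,-56.8,0,0,0,0],[1,-42.1,-56.8,0,0,0,0],[1,-42.1,-56.8,0,0,0,0],[1,-42.1,-56.8,0,0,0,0],[1,-42.1,-56.8,0,0,0,0]]

```text
time: 3.7
ee_pos: [0.429, -0.0645, 0.4783]
eef_rot: [-0.001, 0.198, 0.98, 0.0]
force: [-0.7, 0.7, 0.8]
gripper_width: 0.008
grasp_force: 0.0
```

>>> drive_tool:
  plan:
    - [[1,0.4,0,0,0,0,0],[1,0.4,0,5,0,0,0],[1,0.4,0,10,0,0,0],[1,0.4,0,15,0,0,0],[1,0.4,0,20,0,0,0],[1,0.4,0,25,0,0,0],[1,0.4,0,30,0,0,0],[1,0.4,0,34,0,0,0],[1,0.4,0,37,0,0,0],[1,0.4,0,39,0,0,0],[1,0.4,0,41,0,0,0],[1,0.4,0,42.4,0,0,0],[1,0.4,0,42.4,0,0,0]]

```text
time: 5.0
ee_pos: [0.4242, -0.0621, 0.0535]
eef_rot: [-0.003, 0.197, 0.98, -0.0]
force: [0.2, 0.3, -0.0]
gripper_width: 0.004
grasp_force: 0.0
```

```bash
python3 - <<'E'
from h import *
np.set_printoptions(precision=4,suppress=True)
print(sense()["ee_pos"],sense()["force"])
a=read_camera("top")[130:270,240:400,::-1]; b=read_camera("scene")[170:290,220:400,::-1]
a=cv2.resize(a,None,fx=3.5,fy=3.5,interpolation=cv2.INTER_CUBIC)[:590]; cv2.imwrite("pics/t1.png",a)
cv2.imwrite("pics/s1.png",cv2.resize(b,None,fx=4,fy=4,interpolation=cv2.INTER_CUBIC))
# plan: TCP fixed in lid frame (tool turned with it), rows in tool axes from present
A=np.array([.5743,.0158]); P=sense()["ee_pos"][:2]
Rz=lambda t:np.array([[np.cos(t),-np.sin(t)],[np.sin(t),np.cos(t)]])
th0=-.3915; l0=Rz(-th0)@(P-A); print("lid-frame TCP",l0)
l=l0.copy(); l[0]=-.0945
q=sense()["eef_rot"]; phi=2*np.arctan2(q[2],q[1]); ex=np.array([np.cos(phi),np.sin(phi)]); ey=np.array([np.sin(phi),-np.cos(phi)])
for t in np.linspace(th0,.04,14):
    W=A+Rz(t)@l; d=(W-P)*100; print(round(t,3),W,"tool",round(d@ex,2),round(d@ey,2),"rotz",round(-np.degrees(t-th0),1))
E
```

```text
[ 0.4242 -0.0621  0.0535] [ 0.1772  0.3163 -0.012 ]
lid-frame TCP [-0.1074 -0.1293]
-0.392 [ 0.4376 -0.0677] tool -1.29 0.01 rotz -0.0
-0.358 [ 0.4405 -0.0722] tool -1.73 -0.3 rotz -1.9
-0.325 [ 0.4434 -0.0765] tool -2.17 -0.58 rotz -3.8
-0.292 [ 0.4466 -0.0808] tool -2.63 -0.86 rotz -5.7
-0.259 [ 0.4499 -0.085 ] tool -3.09 -1.12 rotz -7.6
-0.226 [ 0.4533 -0.0891] tool -3.56 -1.36 rotz -9.5
-0.192 [ 0.4568 -0.0931] tool -4.04 -1.59 rotz -11.4
-0.159 [ 0.4605 -0.0969] tool -4.53 -1.8 rotz -13.3
-0.126 [ 0.4643 -0.1006] tool -5.03 -1.99 rotz -15.2
-0.093 [ 0.4682 -0.1042] tool -5.53 -2.17 rotz -17.1
-0.06 [ 0.4723 -0.1076] tool -6.03 -2.33 rotz -19.0
-0.026 [ 0.4764 -0.111 ] tool -6.54 -2.48 rotz -20.9
0.007 [ 0.4807 -0.1141] tool -7.06 -2.61 rotz -22.8
0.04 [ 0.485  -0.1172] tool -7.58 -2.72 rotz -24.7
```

View pics/s1.png

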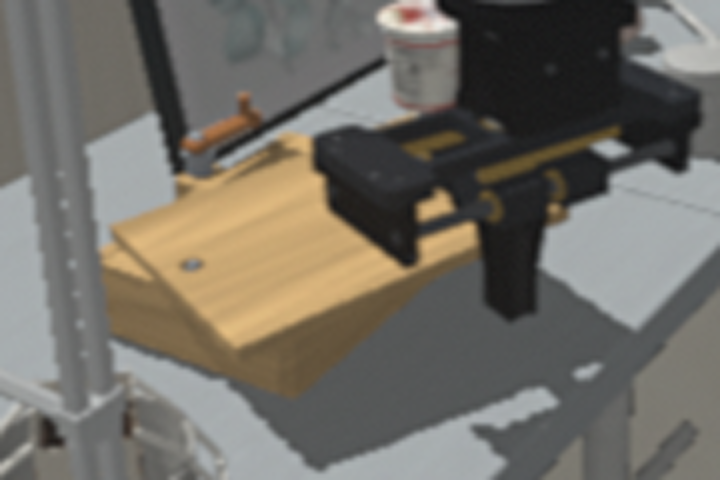

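The scene crop shows the closed fingers just outside the lip edge, with the fingertips below the lid. I'll push now, turning the tool with the lid.

>>> drive_tool:
  plan:
    - [[1,-0.6,0,0,0,0,0],[1,-1.2,0,0,0,0,0],[1,-1.5,-0.15,0,0,0,-1],[1,-1.7,-0.3,0,0,0,-1.9],[1,-1.95,-0.45,0,0,0,-2.9],[1,-2.2,-0.6,0,0,0,-3.8],[1,-2.4,-0.7,0,0,0,-4.8],[1,-2.6,-0.85,0,0,0,-5.7],[1,-2.85,-1.0,0,0,0,-6.7],[1,-3.1,-1.1,0,0,0,-7.6],[1,-3.3,-1.25,0,0,0,-8.6],[1,-3.55,-1.35,0,0,0,-9.5],[1,-3.8,-1.5,0,0,0,-10.5],[1,-4.05,-1.6,0,0,0,-11.4],[1,-4.3,-1.7,0,0,0,-12.4],[1,-4.55,-1.8,0,0,0,-13.3],[1,-4.8,-1.9,0,0,0,-14.2],[1,-5.05,-2.0,0,0,0,-15.2],[1,-5.05,-2.0,0,0,0,-15.2]]

```text
time: 7.0
ee_pos: [0.465, -0.1022, 0.0556]
eef_rot: [0.0, 0.067, 0.998, -0.0]
force: [-0.7, -0.5, -0.4]
gripper_width: 0.003
grasp_force: 0.0
```

```bash
cat > look.py <<'E'
from h import *
import sys
np.set_printoptions(precision=4,suppress=True)
s=sense(); print(s["time"],s["ee_pos"],s["eef_rot"],s["force"])
a=read_camera("top")[140:240,250:370,::-1]; b=read_camera("scene")[170:290,220:400,::-1]
a=cv2.resize(a,None,fx=3.6,fy=3.6,interpolation=cv2.INTER_CUBIC); b=cv2.resize(b,(360*3//2,360),interpolation=cv2.INTER_CUBIC)
b=cv2.resize(b,(360,240)); a=cv2.resize(a,(432,360))
o=np.zeros((360,792,3),np.uint8); o[:,:432]=a; o[:240,432:]=b; cv2.imwrite(sys.argv[1],o)
for n in("hole_b","lip_end","pin_b","catch_stud"):
    for c in("top","scene"): print(n,c,[(np.round(q["location"],1),round(q["conf"],2)) for q in pinpoint(n,c)[:2]])
E
python3 look.py pics/c2.png
```

```text
7.0 [ 0.465  -0.1022  0.0556] [ 0.0004  0.0671  0.9977 -0.0001] [-0.7297 -0.499  -0.3582]
hole_b top [(array([339.2, 198.8]), 0.88)]
hole_b scene [(array([268.2, 241.2]), 0.93)]
lip_end top []
lip_end scene []
pin_b top []
pin_b scene [(array([267.2, 238.5]), 0.93)]
catch_stud top [(array([333.9, 155.4]), 0.45)]
catch_stud scene [(array([269.6, 238.5]), 0.62), (array([280.2, 196.2]), 0.61)]
```

View pics/c2.png

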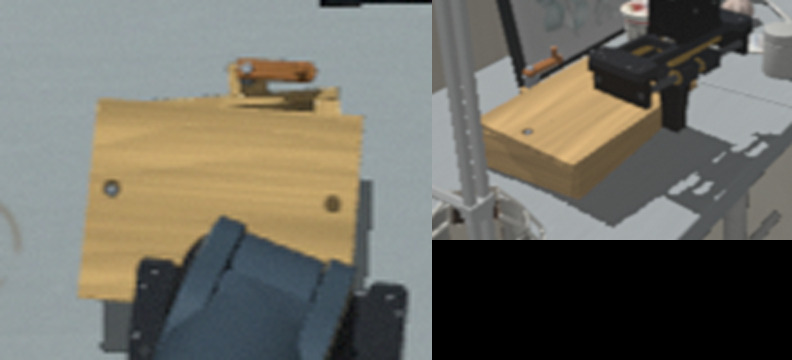

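The lid has swung most of the way: hole B is at about (341,197) against pin B at (343,189). I'll continue slowly towards closed.

>>> drive_tool:
  plan:
    - [[1,-0.2,-0.15,0,0,0,-0.9],[1,-0.4,-0.3,0,0,0,-1.8],[1,-0.65,-0.45,0,0,0,-2.8],[1,-0.9,-0.6,0,0,0,-3.8],[1,-1.1,-0.75,0,0,0,-4.8],[1,-1.35,-0.9,0,0,0,-5.7],[1,-1.5,-0.95,0,0,0,-6.3],[1,-1.65,-1.05,0,0,0,-7.0],[1,-1.8,-1.1,0,0,0,-7.6],[1,-1.8,-1.1,0,0,0,-7.6]]

```text
time: 8.5
ee_pos: [0.4815, -0.1153, 0.0557]
eef_rot: [0.001, 0.001, 1.0, -0.0]
force: [-0.1, 0.4, 0.7]
gripper_width: 0.003
grasp_force: 0.0
```

```bash
python3 look.py pics/c3.png
```

```text
8.5 [ 0.4815 -0.1153  0.0557] [ 0.0006  0.0008  1.     -0.0001] [-0.1221  0.3973  0.7462]
hole_b top [(array([342.5, 189.2]), 0.96), (array([282.4, 191. ]), 0.67)]
hole_b scene [(array([267.2, 240.4]), 0.96), (array([310.6, 211.6]), 0.84)]
lip_end top []
lip_end scene []
pin_b top []
pin_b scene [(array([268.1, 235.9]), 0.87), (array([282., 196.]), 0.37)]
catch_stud top [(array([331.2, 162.1]), 0.45)]
catch_stud scene [(array([280.1, 194.2]), 0.45)]
```

View pics/c3.png

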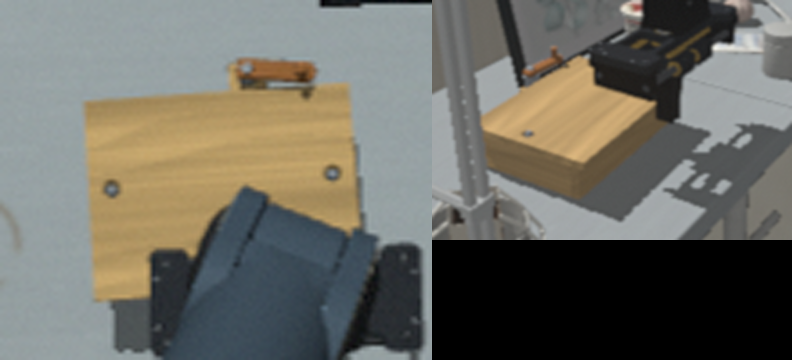

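Hole B is now at (342,188), on pin B, with the pin showing inside it. I'll back off, then press gently on the lid over the end wall beside pin B. That seats the lid, and the contact height shows whether it is down.

>>> drive_tool:
  plan:
    - [[1,1,0,0,0,0,0],[1,1,0,-4.5,0,0,0],[1,1,0,-4.5,0,0,0],[1,-3,-2,-4.5,0,0,0],[1,-5.4,-3.5,-4.5,0,0,0],[1,-5.4,-3.5,-4.5,0,0,-2],[1,-5.4,-3.5,-3.5,0,0,-2],[1,-5.4,-3.5,-3.0,0,0,-2],[1,-5.4,-3.5,-2.5,0,0,-2],[1,-5.4,-3.5,-2.3,0,0,-2],[1,-5.4,-3.5,-2.1,0,0,-2],[1,-5.4,-3.5,-1.9,0,0,-2],[1,-5.4,-3.5,-1.9,0,0,-2]]

```text
time: 10.3
ee_pos: [0.5347, -0.1501, 0.0744]
eef_rot: [-0.0, -0.017, 1.0, 0.0]
force: [0.3, 0.1, -0.6]
gripper_width: 0.005
grasp_force: 0.0
```

>>> drive_tool:
  plan:
    - [[1,0,0,0.1,0,0,0],[1,0,0,0.2,0,0,0],[1,0,0,0.3,0,0,0],[1,0,0,0.35,0,0,0],[1,0,0,0.35,0,0,0]]

```text
time: 10.8
ee_pos: [0.535, -0.1502, 0.0724]
eef_rot: [0.0, -0.016, 1.0, 0.0]
force: [-3.7, 1.6, 11.2]
gripper_width: 0.005
grasp_force: 5.4
```

Contact came at a fingertip height of about 61.4 mm, so the lid is seated. Next I'll move to the stud, with the fingers partly open along the catch arm.

>>> drive_tool:
  plan:
    - [[1,0,0,-2,0,0,0],[1,0,0,-5.5,0,0,0],[0.2,0,0,-5.5,0,0,0],[0.2,-5,0.6,-5.5,0,0,0],[0.2,-10,1.2,-5.5,0,0,0],[0.2,-13,1.4,-5.5,0,0,0],[0.2,-13,1.4,-5.5,0,0,0],[0.2,-13,1.4,-5.5,0,0,0]]
  grip_force: 5

```text
time: 11.6
ee_pos: [0.6637, -0.1318, 0.1248]
eef_rot: [-0.001, -0.017, 1.0, -0.0]
force: [-1.6, 0.2, -0.6]
gripper_width: 0.382
grasp_force: 0.0
```

```bash
python3 - <<'E'
from h import *
np.set_printoptions(precision=4,suppress=True)
s=sense(); print(s["ee_pos"],s["force"],s["gripper_width"])
b=read_camera("scene")[150:270,210:370,::-1]; cv2.imwrite("pics/s4.png",cv2.resize(b,None,fx=4.5,fy=4.5,interpolation=cv2.INTER_CUBIC))
print([proj("scene",p) for p in ([.664,-.132,.0785],[.664,-.132,.0855],[.664,-.132,.0715])])
E
```

```text
[ 0.6637 -0.1318  0.1248] [-1.5828  0.1742 -0.6451] 0.38198149559462247
[array([279.5769, 195.6458]), array([279.3923, 193.1181]), array([279.7603, 198.1578])]
```

View pics/s4.png

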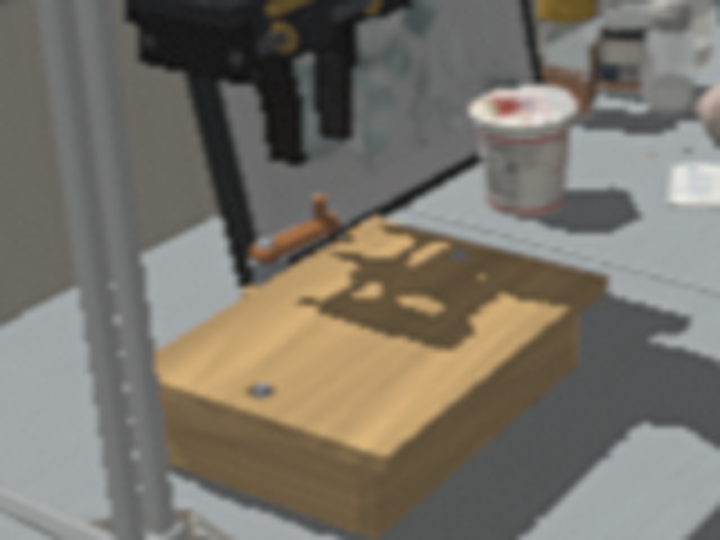

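The scene crop shows the lid flush, and the stud at full-image (281,196) lies under the gap between the fingers. I'll go down and grip it lightly.

>>> drive_tool:
  plan:
    - [[0.2,0,0,2,0,0,0],[0.2,0,0,3.2,0,0,0],[0.2,0,0,3.9,0,0,0],[0.2,0,0,3.9,0,0,0],[1,0,0,3.9,0,0,0],[1,0,0,3.9,0,0,0],[1,0,0,3.9,0,0,0],[1,0,0,3.9,0,0,0],[1,0,0,3.9,0,0,0]]

```text
time: 12.55
ee_pos: [0.6645, -0.1314, 0.0874]
eef_rot: [0.0, -0.017, 1.0, 0.0]
force: [0.1, 1.2, 1.5]
gripper_width: 0.11
grasp_force: 5.0
```

>>> drive_tool:
  plan:
    - [[1,0.37,0.02,0,0,0,0],[1,0.73,0.06,0,0,0,0],[1,1.1,0.14,0,0,0,0],[1,1.44,0.25,0,0,0,0],[1,1.78,0.39,0,0,0,0],[1,2.1,0.56,0,0,0,0],[1,2.41,0.76,0,0,0,0],[1,2.7,0.98,0,0,0,0],[1,2.97,1.23,0,0,0,0],[1,3.22,1.5,0,0,0,0]]

```text
time: 13.55
ee_pos: [0.6327, -0.1173, 0.0874]
eef_rot: [0.002, -0.017, 1.0, 0.0]
force: [5.0, 2.7, -0.4]
gripper_width: 0.109
grasp_force: 5.0
```

>>> drive_tool:
  plan:
    - [[1,0.22,0.29,0,0,0,0],[1,0.42,0.6,0,0,0,0],[1,0.59,0.92,0,0,0,0],[1,0.73,1.26,0,0,0,0],[1,0.84,1.61,0,0,0,0],[1,0.92,1.97,0,0,0,0],[1,0.96,2.33,0,0,0,0],[1,0.98,2.55,0,0,0,0],[1,0.98,2.55,0,0,0,0]]

```text
time: 14.45
ee_pos: [0.6198, -0.0928, 0.0869]
eef_rot: [-0.001, -0.017, 1.0, 0.0]
force: [-1.0, 0.8, 4.6]
gripper_width: 0.108
grasp_force: 5.0
```

>>> drive_tool:
  plan:
    - [[0.2,0,0,0,0,0,0],[0.2,0,0,0,0,0,0],[0.2,0,0,0,0,0,0],[0.2,0,0,-3,0,0,0],[0.2,0,0,-7,0,0,0],[0.2,2,0,-12,0,0,0],[0.2,6,0,-16,0,0,0],[0.2,11,0,-20,0,0,0],[0.2,14,0,-24,0,0,0],[0.2,14,0,-24,0,0,0]]

```text
time: 15.45
ee_pos: [0.4792, -0.0984, 0.3299]
eef_rot: [0.002, -0.016, 1.0, 0.001]
force: [0.3, -0.5, -0.3]
gripper_width: 0.406
grasp_force: 0.0
```

```bash
python3 look.py pics/c5.png
```

```text
15.45 [ 0.4792 -0.0984  0.3299] [ 0.0017 -0.0159  0.9999  0.0005] [ 0.2762 -0.452  -0.2985]
hole_b top [(array([340.7, 187.4]), 0.74), (array([282.2, 192.6]), 0.65)]
hole_b scene [(array([310.4, 211.6]), 0.92), (array([267.7, 240.2]), 0.64)]
lip_end top [(array([407.9, 159.4]), 0.37)]
lip_end scene [(array([347. , 212.9]), 0.96), (array([270.3, 242.1]), 0.34)]
pin_b top []
pin_b scene [(array([265.1, 237.5]), 0.82)]
catch_stud top [(array([317. , 173.9]), 0.62)]
catch_stud scene [(array([282.9, 204.8]), 0.69)]
```

View pics/c5.png

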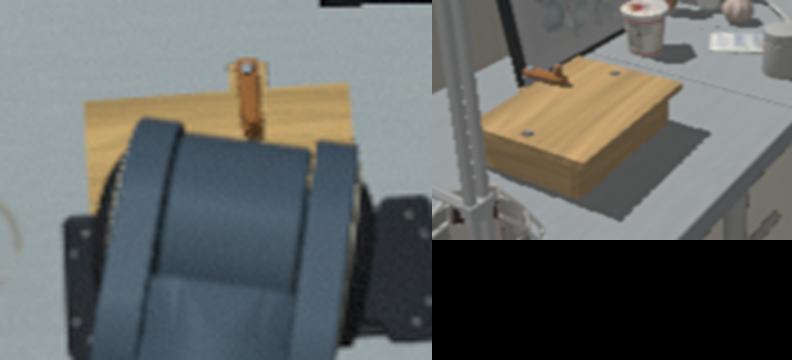

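The catch lies square across the lid, with the stud at about (317,174) in the top view. The lid is flush with both pins through, and the gripper is clear. I'm handing it in.

```bash
python3 -c "
from workcell import *
print(job_done())"
```

```text
the job is handed in; nothing more can be done
None
```

I swung the lid shut so it lies flush with both pins through their holes, turned the catch square across it and backed the arm clear. The job is handed in, no verdict came back, and the tub, canister and cup were never touched.

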